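# Lock the fence board of a sanding jig with its quarter-turn toggle

### The arm

A 6-joint arm with a two-finger parallel gripper is mounted at the origin on the work surface. World frame = base frame: x ahead of the robot, y to its left, z up, the work surface at z = 0. Lengths are in m, angles in degrees, forces in N, time in s.
With the tool pointing down it reaches from about 0.35 to 0.875 m from the base axis. Payload 4.2 kg.
Tool frame: the origin (TCP) lies on the centre line of the jaws, within the pads' length; the fingertips stand 19 mm ahead of it and the grasp point (between the pads) is the TCP; x points along the fingers, y is the direction in which the jaws open and shut, and the axes are right-handed (so a half turn about x gives the same grasp; the last joint's range is limited). The gripper opens to 87 mm and grips with 3 to 60 N. Pads are 19 mm wide; open, the fingers measure 117 mm over their backs; the gripper's body (75 mm by 190 mm) begins 51 mm behind the grasp point.
Start: joints at [-48.839, 22.042, 0.453, 0, -68.411, -14.817], TCP at [0.277, -0.56, 0.202] pointing down, gripper open.
Joint ranges: [-179.83, 179.83], [-69.29, 118.12], [-61.27, 80.66], [-181.25, 117.63], [-171.15, -9.14], [-177.46, 177.46]. Speed limits (degrees/s): [159.86, 159.86, 180, 180, 180, 180].

### API

Orientations are given as a 3x3 rotation matrix whose columns are the frame's x, y, z axes.
In Python, from station import r, viewer, job, spotter gives the robot as it stands.
- The arm moves only by the tool play_rows, never from a script. Its argument "commands" is a list of rows, each an object of numbers: "fingers": the gripper command: -1 is fully open, 1 is shut, values between are in proportion; "tx", "ty", "tz": the shift along the tool's x, y, z normalised to -1 to 1, where 1 is 750 mm; "ax", "ay", "az": the turn, a rotation vector about the tool's x, y, z normalised to -1 to 1, where 1 is pi rad. In form: [{"fingers": .., "tx": .., "ty": .., "tz": .., "ax": .., "ay": .., "az": ..}, ...]. A call has 1 to 5 rows; each row is the pose to reach, as a shift and turn from the pose commanded when the call began, along the tool's axes at that moment, turning the shorter way round; what a row does not reach only later rows make up. A row lasts 1/12 s, in which the tool goes at most 41.7 mm and 7.16 degrees, less where a joint would pass 70% of its speed; a pose out of reach is approached as far as the arm can. A call with a number of a shift or a turn outside -1 to 1 is refused whole. A call with a gripper value outside its range is refused whole. The fingers move at their own pace and stop on an object; the grip force is fixed at half the most. Time passes only in rows, so rows that repeat a pose let the fingers close. It gives the time, the measured TCP pose, the force and the opening at its end, in the units of the state.
- r.sense(): the state, without advancing time (a new reading comes with each control period).
- viewer.capture(name): name is "scene" or "side" or "wrist"; returns a dict with "image" (384x512x3 uint8, red, green, blue), "fx", "fy", "cx", "cy" (pixels), "R" (3x3) and "t" (3): a world point X has camera coordinates R X + t; the wrist camera has in their place "mount" (4x4, takes a point from camera to tool coordinates, whose origin is the TCP and whose axes are the tool frame's). Camera axes: x right, y down, z forward; pixel columns grow to the right and rows downward; lengths in m; the calibration is good to about 2 mm. A picture is of the moment at which its call begins: read the wrist's pose just before it. There is no depth.
- job.finish_job(): hands the job in, once; it reports no verdict.
Trained networks look in a picture, given as the dict that the camera call returned (one of the last four; its "shot" number tells which), for a name from the list of things; names that differ only in an ending like _2 or _b are one class to them, and where a whole thing is asked for, a point or a joint stands for the part that bears it (a point fixed in the world has none). Each returns a list of dicts, best first, with "score" (0 to 1); they miss things now and then, are a little off and sometimes report something else, mostly with a low value. They report only what shows in the picture. A call takes as long as a camera call. They do not tell look-alikes from the thing itself.
- spotter.find_in(name, picture): "uv" ([column, row] in pixels, amid what is visible of it).
- spotter.silhouettes(name, picture): "region" (384x512 bool, what is visible of it) and "uv" ([column, row] in pixels, amid what is visible of it).
The state is a dict: "time_s": time; "joints": joint angles; "joint_velocities": joint speeds; "effort": joint torques, N m; "tcp_pos": TCP position; "ee_rot": TCP orientation; "wrist_force": force on the tool from outside, world axes, zero at the start; "moment": the same for the moment, N m; "gripper_width": opening from 0.0 (shut) to 1.0 (fully open).
Only numpy, scipy, OpenCV 4.12 (cv2) and the standard library are available. Lean on these libraries where they do the work, as an engineer would, in place of code of your own. Each camera call takes 0.05 s, during which the arm holds its last target. There are 200 camera calls.

### The job

Take the toggle (flat grip, bar-shaped foot) from the wooden holder, find the slot in the jig's fence board with its foot and pass the foot down through it, then push down against the spring, give it a quarter turn and let it come up so that it catches in the groove under the board and holds. Work gently, pressing no harder than about 25 N on the jig, leave the toggle standing there locked and let go of it, and do not disturb the other things.

Things in the scene. Friction and masses are not known exactly. Their poses are not given: they have to be found in the camera images.
- grip_mid (a point): Centre of the toggle's black flat-sided grip: 32 mm along x, 14 mm along y, 34 mm high. The toggle is one rigid upright piece, 62 mm tall, 60 to 110 g, loose in one of the holder's pockets. This point is 45 mm above its underside. x runs along the grip, y across its thickness, z up. Its two ends are alike: half a turn makes no difference.
- foot_mid (a point): Centre of the toggle's steel foot bar, 26 mm along x, 9 mm along y, 6 mm high; parallel to the grip, same axes, on the same vertical axis 42 mm below grip_mid. A stem 8 mm in diameter joins them; the grip's underside is 28 mm above the bar's underside.
- slot_mid (a point): Point fixed on the green jig base, level with the pale fence board's upper face (44 mm above the table). x along the board's slot, y across it, z up. The slot is 36 mm (x) by 11.5 mm (y). The board was left tight up to 12 mm to either side, so the slot's centre is at x = 0 but at an unreported y from -12 to +12 mm: look for it or feel with the foot bar. It stays where it was left.
- groove_mid (a point): Point on the jig base 9 mm below slot_mid, same axes: height of the foot bar's centre once locked. Board and ridges are 9 mm thick in all; in the underside a cross groove 13 mm wide, 3 mm deep runs along y through the slot's centre. The bar can turn (a quarter turn either way) only with its centre over 3 mm below this point; raised again it sits in the groove, pushed up by the pad.
- pad_rest (a point): Point on the jig base 9 mm below slot_mid, where the upper face of the sprung steel pad under the slot lies when free. The pad pushes the foot bar up: about 3 N at first touch, 8.5 N when 7.5 mm down, 11 N at its stop 11 mm down.
- rail_mid (a point): Point on the jig base below the low wooden rail on the fence board's +x edge. The rail is 52 to 64 mm from the slot's centre in x, 170 mm long in y, and rises 9 mm above the board; the rest of the board's top is clear. The jig base is 130 by 150 mm, fixed to the table.
- holder: Fixed wooden holder, 60 mm (x) by 130 mm (y), 22 mm high, origin at the centre of its underside. Two pockets, 30 mm (x) by 12.5 mm (y), 14 mm deep (floor 8 mm above the table), at y = -32 and +32 mm. One holds the toggle, the other the knob stud.
- knob_mid (a point): Bystander: a plain stud with a round black knob 30 mm across (no foot bar, no flat grip), standing in the other pocket. The point is the knob's centre.
- offcut_a: Bystander: a strip of pale wood offcut, 140 x 45 x 19 mm. Origin at the middle of its underside or body.
- offcut_b: Bystander: a brown wood offcut, 90 x 60 x 25 mm. Origin at the middle of its underside or body.
- sanding_block: Bystander: a cork sanding block, 110 x 70 x 30 mm. Origin at the middle of its underside or body.
- glue: Bystander: a glue bottle, 56 mm across, 130 mm tall. Origin at the middle of its underside or body.
- screwdriver: Bystander: a screwdriver lying down. Origin at the middle of its underside or body.
- cup: Bystander: a steel cup, 80 mm across, 95 mm tall. Origin at the middle of its underside or body.
- brush: Bystander: a bench brush lying down. Origin at the middle of its underside or body.
Mind the look-alikes: they are no part of the job. What is shaped like the part that bears slot_mid but turquoise is not meant.

How it is judged (in metres and radians):
On the way, in this order (a step that is already met when the one before it is completed fails the run):
1. the foot bar has been passed down through the slot, lying along it (x of foot_mid in the frame of slot_mid between -0.007 and 0.007 m and y of foot_mid in the frame of slot_mid between -0.021 and 0.021 m and z of foot_mid in the frame of slot_mid below -0.005 m and angle between the x axis of foot_mid and the x axis of slot_mid, either way round below 0.35 rad), for 0.1 s.
2. the toggle is pushed down against the spring and turned a quarter turn under the board (x of foot_mid in the frame of slot_mid between -0.007 and 0.007 m and y of foot_mid in the frame of slot_mid between -0.021 and 0.021 m and z of foot_mid in the frame of slot_mid below -0.0105 m and angle between the x axis of foot_mid and the y axis of slot_mid, either way round below 0.35 rad), for 0.05 s.
At the end, for the whole second after the job is handed in: The foot bar sits in the cross groove under the board: its centre 7 to 10.5 mm below slot_mid, within 7 mm of it along x and 21 mm along y, lying across the slot within 0.3 rad, the toggle upright within 0.17 rad, at rest, held up by the spring and released (x of foot_mid in the frame of slot_mid between -0.007 and 0.007 m and y of foot_mid in the frame of slot_mid between -0.021 and 0.021 m and z of foot_mid in the frame of slot_mid between -0.0105 and -0.007 m and angle between the x axis of foot_mid and the y axis of slot_mid, either way round below 0.3 rad and angle between foot_mid's own z axis and vertical below 0.17 rad and linear speed of toggle below 0.02 m/s and contact force between toggle and rest above 1 N); the robot touches nothing.
It fails at once if the toggle pressed on the jig with more than 30 N (contact force between toggle and rest above 30 N).
It fails at once if the gripper or arm pushed on the jig with more than 25 N (contact force between any of the fingers, the arm and rest above 25 N).
It fails at once if a bystander moved more than 30 mm (distance of any of offcut_a, offcut_b, sanding_block, glue, screwdriver, cup, brush, knob_mid from where it was at the start of the episode above 0.03 m).
It also fails if it takes over 70 s, if anything falls off the work surface, if the arm or the gripper's body presses on something with over 40 N, if the wrist force passes 120 N, or if a joint passes its speed limit or range.

## Working session

There is one attempt and no reset: what is moved stays moved. The work goes in short steps, Python scripts to look and compute and a tool call to move; the robot and the scene stay as the last step left them, time stands still between calls to the robot, and variables do not carry over. Pictures are saved under pics/ and viewed, about 8 in all and at most 12, crops included, and the job is handed in when it is done.

Besides the shell and the picture viewer there is one more tool, called after ">>>" as name(argument=value, ...), one argument or row to a line, values as JSON. play_rows: Moves the arm, as the interface text tells. Its arguments: {"type":"object","properties":{"commands":{"type":"array"}},"required":["commands"]}

```bash
mkdir -p pics; ls
python3 - <<'E'
from station import r,viewer,job,spotter
import cv2,numpy as np
s=r.sense();print(s['time_s'],s['tcp_pos'],s['ee_rot'],s['wrist_force'],s['gripper_width'])
ims=[]
for n in ['scene','side']:
    p=viewer.capture(n);ims.append(p['image'])
    print(n,p['fx'],p['fy'],p['cx'],p['cy'],np.array(p['R']).round(4).tolist(),np.array(p['t']).round(4).tolist())
    for k in ['grip_mid','slot_mid','holder','knob_mid']:
        print(k,[(np.round(d['uv']).tolist(),round(d['score'],2)) for d in spotter.find_in(k,p)[:3]])
    np.savez(''+n+'.npz',**{k:p[k] for k in ['image','fx','fy','cx','cy','R','t']})
cv2.imwrite('pics/a.png',cv2.resize(np.vstack(ims)[:,:,::-1],None,fx=.78,fy=.78))
cv2.imwrite('pics/scene.png',cv2.resize(ims[0][:,:,::-1],None,fx=1.56,fy=1.56))
cv2.imwrite('pics/side.png',cv2.resize(ims[1][:,:,::-1],None,fx=1.56,fy=1.56))
E
```

```text
pics
0.0 [ 0.2770975  -0.55948573  0.20086693] [[-1.03784241e-03 -4.43622176e-01  8.96213305e-01]
 [ 1.92829646e-03  8.96211234e-01  4.43623383e-01]
 [-9.99997602e-01  2.18857610e-03 -7.46909538e-05]] [ 0.02226443 -0.00222027 -0.22618991] 1.0021866738342426
scene 350.6731058287002 350.6731058287002 252.01537273123276 189.4918843264194 [[0.2411, 0.9704, -0.0115], [0.8429, -0.2152, -0.4931], [-0.481, 0.1092, -0.8699]] [-0.1582, -0.4302, 1.4223]
grip_mid [([324.0, 154.0], 0.65)]
slot_mid [([194.0, 200.0], 0.94), ([120.0, 227.0], 0.58)]
holder [([316.0, 163.0], 0.56), ([337.0, 218.0], 0.56)]
knob_mid []
side 424.6724772728185 424.6724772728185 256.8770627368241 190.87025785880317 [[-0.8899, -0.4556, 0.0248], [-0.2538, 0.449, -0.8567], [0.3792, -0.7687, -0.5152]] [0.4802, 0.1963, 1.062]
grip_mid [([162.0, 224.0], 0.75), ([224.0, 264.0], 0.65)]
slot_mid [([303.0, 151.0], 0.69), ([285.0, 180.0], 0.6)]
holder [([232.0, 270.0], 0.67)]
knob_mid [([240.0, 251.0], 0.72)]
```

View pics/scene.png

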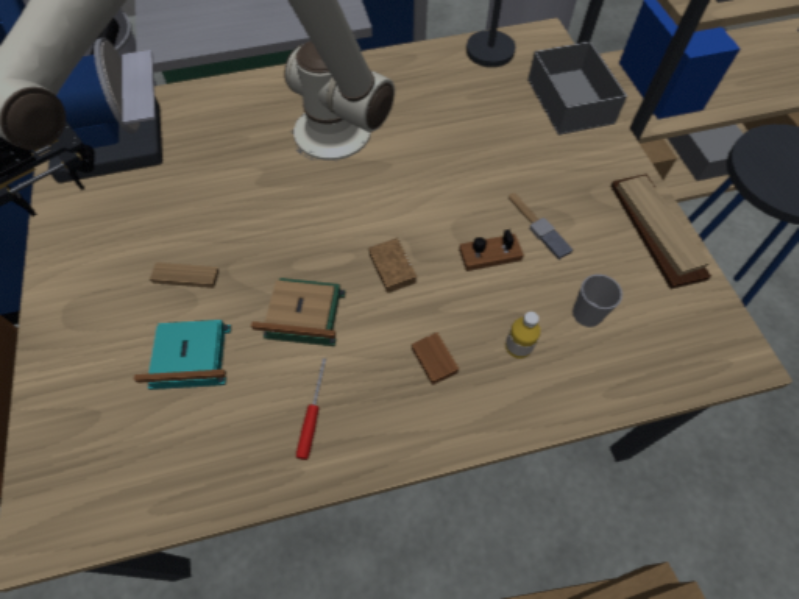

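View pics/side.png

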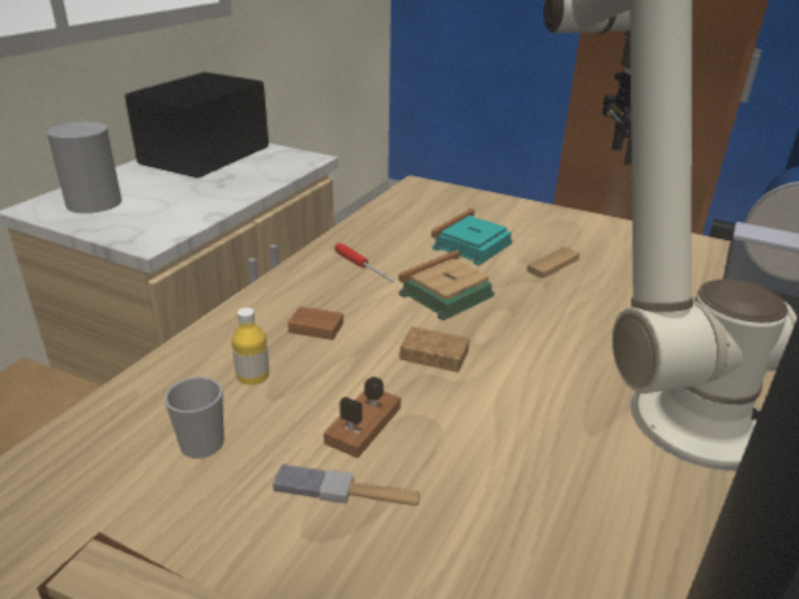

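Candidates: the fence board at scene (194,197) is pale with a green base and is the jig. The one at (120,224) is turquoise, so it is the decoy. In the holder, the flat grip is at side (225,263) and the round knob at side (240,248). The toggle is therefore the right-hand piece in scene, at (326,154).

View pics/crop.png

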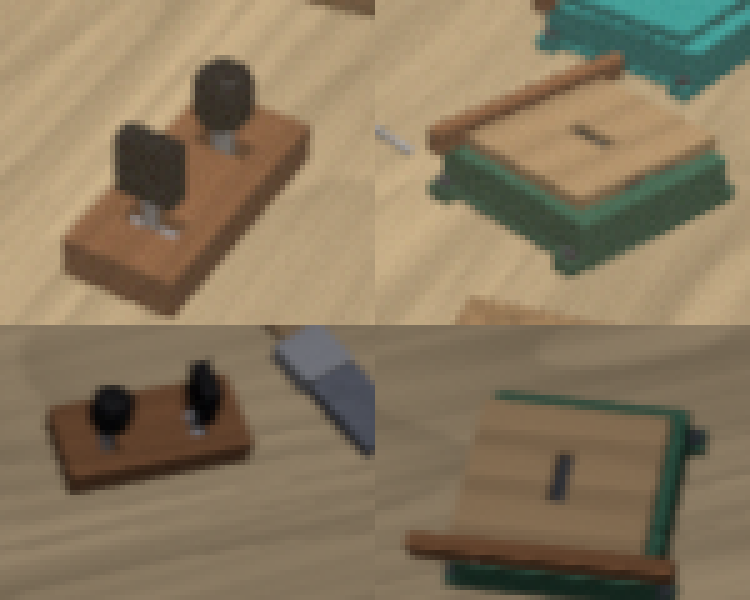

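The crop confirms it: the flat grip (toggle) is the piece at world (0.473, 0.300), and the green-based jig's slot is near (0.513, -0.164). I'm setting out to a point above the toggle.

>>> play_rows(
  commands=[
    {"fingers":-0.1,"tx":-0.0665,"ty":0.911,"tz":0.743,"ax":0.167,"ay":0,"az":0},
    {"fingers":-0.1,"tx":-0.0665,"ty":0.911,"tz":0.743,"ax":0.167,"ay":0,"az":0},
    {"fingers":-0.1,"tx":-0.0665,"ty":0.911,"tz":0.743,"ax":0.167,"ay":0,"az":0},
    {"fingers":-0.1,"tx":-0.0665,"ty":0.911,"tz":0.743,"ax":0.167,"ay":0,"az":0},
    {"fingers":-0.1,"tx":-0.0665,"ty":0.911,"tz":0.743,"ax":0.167,"ay":0,"az":0},
  ],
)

```text
time_s: 0.92
tcp_pos: [0.3223, -0.3635, 0.2135]
ee_rot: [[0.0, 0.07, 0.998], [-0.0, 0.998, -0.07], [-1.0, -0.0, 0.0]]
wrist_force: [0.7, 0.8, -0.2]
gripper_width: 0.708
```

>>> play_rows(
  commands=[
    {"fingers":-0.1,"tx":-0.049,"ty":0.899,"tz":0.135,"ax":0,"ay":0,"az":0},
    {"fingers":-0.1,"tx":-0.049,"ty":0.899,"tz":0.135,"ax":0,"ay":0,"az":0},
    {"fingers":-0.1,"tx":-0.049,"ty":0.899,"tz":0.135,"ax":0,"ay":0,"az":0},
    {"fingers":-0.1,"tx":-0.049,"ty":0.899,"tz":0.135,"ax":0,"ay":0,"az":0},
    {"fingers":-0.1,"tx":-0.049,"ty":0.899,"tz":0.135,"ax":0,"ay":0,"az":0},
  ],
)

```text
time_s: 1.33
tcp_pos: [0.3664, -0.1597, 0.2252]
ee_rot: [[0.001, 0.065, 0.998], [-0.0, 0.998, -0.065], [-1.0, 0.0, 0.002]]
wrist_force: [1.3, -1.3, 0.4]
gripper_width: 0.553
```

>>> play_rows(
  commands=[
    {"fingers":-0.1,"tx":-0.033,"ty":0.62,"tz":0.1,"ax":0,"ay":0,"az":0},
    {"fingers":-0.1,"tx":-0.033,"ty":0.62,"tz":0.1,"ax":0,"ay":0,"az":0},
    {"fingers":-0.1,"tx":-0.033,"ty":0.62,"tz":0.1,"ax":0,"ay":0,"az":0},
    {"fingers":-0.1,"tx":-0.033,"ty":0.62,"tz":0.1,"ax":0,"ay":0,"az":0},
    {"fingers":-0.1,"tx":-0.033,"ty":0.62,"tz":0.1,"ax":0,"ay":0,"az":0},
  ],
)

```text
time_s: 1.75
tcp_pos: [0.4127, 0.0435, 0.2363]
ee_rot: [[0.002, 0.064, 0.998], [0.001, 0.998, -0.064], [-1.0, 0.001, 0.002]]
wrist_force: [0.5, -1.1, 1.1]
gripper_width: 0.553
```

>>> play_rows(
  commands=[
    {"fingers":-0.1,"tx":-0.017,"ty":0.34,"tz":0.055,"ax":0,"ay":0,"az":0},
    {"fingers":-0.1,"tx":-0.017,"ty":0.34,"tz":0.055,"ax":0,"ay":0,"az":0},
    {"fingers":-0.1,"tx":-0.017,"ty":0.34,"tz":0.055,"ax":0,"ay":0,"az":0},
    {"fingers":-0.1,"tx":-0.017,"ty":0.34,"tz":0.055,"ax":0,"ay":0,"az":0},
    {"fingers":-0.1,"tx":-0.017,"ty":0.34,"tz":0.055,"ax":0,"ay":0,"az":0},
  ],
)

```text
time_s: 2.17
tcp_pos: [0.4592, 0.2463, 0.2463]
ee_rot: [[0.001, 0.064, 0.998], [0.001, 0.998, -0.064], [-1.0, 0.001, 0.001]]
wrist_force: [0.7, 0.2, 0.6]
gripper_width: 0.549
```

Run:
```python
from h import *
wrist();s,p=wrist();print(s['tcp_pos'],s['joints'])
np.savez('w1.npz',**{k:p[k] for k in ['image','fx','fy','cx','cy','R','t']})
for k in ['grip_mid','holder','knob_mid']:
    print(k,[(np.round(d['uv']).tolist(),round(d['score'],2),onz(p,d['uv'],.053).round(4)) for d in spotter.find_in(k,p)[:3]])
cv2.imwrite('pics/w1.png',cv2.resize(p['image'][:,:,::-1],None,fx=1.5,fy=1.5))
```

```text
[0.46204381 0.25252712 0.24576866] [ 4.63474862e+01  1.05375632e+01 -9.31449374e+00  3.57868136e-02
 -6.98715186e+01 -1.39843506e+02]
grip_mid [([300.0, 167.0], 0.7, array([0.4715, 0.3041, 0.053 ])), ([10.0, 212.0], 0.53, array([ 0.5069, -0.0599,  0.053 ]))]
holder [([272.0, 152.0], 0.94, array([0.4513, 0.272 , 0.053 ]))]
knob_mid [([246.0, 166.0], 0.84, array([0.467 , 0.2394, 0.053 ])), ([102.0, 156.0], 0.51, array([0.4445, 0.069 , 0.053 ]))]
```

View pics/w1.png

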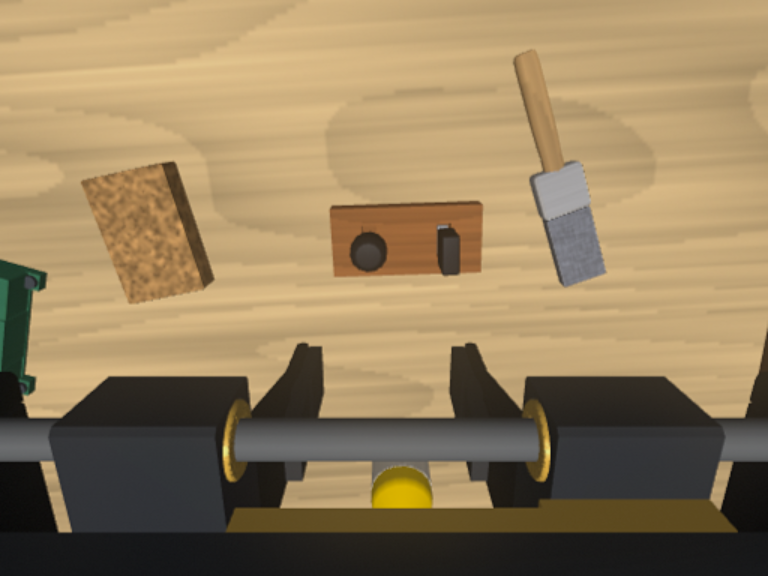

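Run:
```python
from h import *
p=dict(np.load('w1.npz'))
q=[(331,207),(481,202),(481.5,264),(333,268)]
P=[onz(p,np.array(a)/1.5,.022) for a in q];print(np.round(P,4))
print('c',np.mean(P,0)); d=P[1]-P[0]+P[2]-P[3];print(np.degrees(np.arctan2(d[1],d[0])),np.linalg.norm(d)/2)
C=np.mean(P,0);d/=np.linalg.norm(d);print('pockets',C+.032*d,C-.032*d)
# grip fine
d=spotter.silhouettes
cv2.imwrite('pics/w1c.png',cv2.resize(p['image'][125:190,210:330,::-1],None,fx=6,fy=6,interpolation=2))
```

```text
[[0.4359 0.2088 0.022 ]
 [0.4395 0.3354 0.022 ]
 [0.4937 0.3358 0.022 ]
 [0.4893 0.2054 0.022 ]]
c [0.46460516 0.2713519  0.022     ]
88.20665418265473 0.12852046713053947
pockets [0.46560659 0.30333623 0.022     ] [0.46360373 0.23936757 0.022     ]
```

View pics/w1c.png

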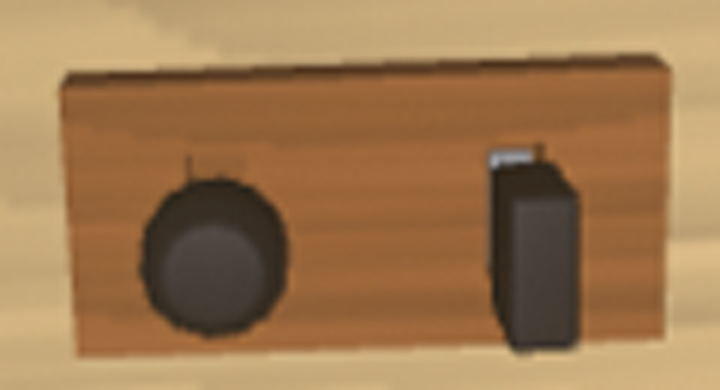

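Run:
```python
from h import *
p=dict(np.load('w1.npz'))
f=lambda a,z:onz(p,np.array(a)/6.+[210,125]-.4,z)
P=[f(a,.022) for a in [(62,85),(668,65),(663,338),(78,355)]];print(np.round(P,4))
d=P[1]-P[0]+P[2]-P[3];print(np.degrees(np.arctan2(d[1],d[0])),np.linalg.norm(d)/2)
C=np.mean(P,0);d/=np.linalg.norm(d);print('c',C,'pockets',C+.032*d,C-.032*d)
G=[f(a,.070) for a in [(513,197),(577,197),(577,347),(515,347)]];print(np.round(G,4),np.mean(G,0))
```

```text
[[0.4368 0.2078 0.022 ]
 [0.4405 0.3357 0.022 ]
 [0.5004 0.3346 0.022 ]
 [0.4963 0.2055 0.022 ]]
88.26544251014631 0.1285403472121297
c [0.46851442 0.27091619 0.022     ] pockets [0.46948303 0.30290152 0.022     ] [0.46754581 0.23893085 0.022     ]
[[0.4562 0.297  0.07  ]
 [0.457  0.3092 0.07  ]
 [0.4867 0.3088 0.07  ]
 [0.4859 0.2967 0.07  ]] [0.4714403  0.30292482 0.07      ]
```

>>> play_rows(
  commands=[
    {"fingers":-0.1,"tx":0.0,"ty":0.068,"tz":0.0077,"ax":-0.011,"ay":0,"az":0},
    {"fingers":-0.1,"tx":0.0,"ty":0.068,"tz":0.0077,"ax":-0.011,"ay":0,"az":0},
    {"fingers":-0.1,"tx":0.16,"ty":0.068,"tz":0.0077,"ax":-0.011,"ay":0,"az":0},
    {"fingers":-0.1,"tx":0.16,"ty":0.068,"tz":0.0077,"ax":-0.011,"ay":0,"az":0},
    {"fingers":-0.1,"tx":0.16,"ty":0.068,"tz":0.0077,"ax":-0.011,"ay":0,"az":0},
  ],
)

```text
time_s: 2.83
tcp_pos: [0.4679, 0.2934, 0.1247]
ee_rot: [[0.0, 0.032, 0.999], [0.001, 0.999, -0.032], [-1.0, 0.001, 0.0]]
wrist_force: [-0.4, 0.5, -0.5]
gripper_width: 0.551
```

>>> play_rows(
  commands=[
    {"fingers":-0.1,"tx":0.0,"ty":0,"tz":0,"ax":0,"ay":0,"az":0},
    {"fingers":-0.1,"tx":0.0,"ty":0,"tz":0,"ax":0,"ay":0,"az":0},
  ],
)

```text
time_s: 3.0
tcp_pos: [0.4681, 0.2929, 0.1253]
ee_rot: [[-0.002, 0.031, 1.0], [-0.003, 1.0, -0.031], [-1.0, -0.003, -0.002]]
wrist_force: [-0.4, 0.8, 1.0]
gripper_width: 0.553
```

>>> play_rows(
  commands=[
    {"fingers":-0.1,"tx":0.0,"ty":0.0136,"tz":0.0036,"ax":0,"ay":0,"az":0},
    {"fingers":-0.1,"tx":0.02,"ty":0.0136,"tz":0.0036,"ax":0,"ay":0,"az":0},
    {"fingers":-0.1,"tx":0.02,"ty":0.0136,"tz":0.0036,"ax":0,"ay":0,"az":0},
  ],
)

```text
time_s: 3.25
tcp_pos: [0.4722, 0.306, 0.1122]
ee_rot: [[0.002, 0.031, 1.0], [0.002, 1.0, -0.031], [-1.0, 0.002, 0.002]]
wrist_force: [-0.5, -0.3, -0.5]
gripper_width: 0.546
```

Run:
```python
from h import *
for i in range(3):
    s,p=wrist();print(s['tcp_pos'])
d=spotter.find_in('grip_mid',p)[:2];print([(x['uv'],onz(p,x['uv'],.06)) for x in d])
cv2.imwrite('pics/w2.png',cv2.resize(p['image'][:,:,::-1],None,fx=1.5,fy=1.5))
```

```text
[0.47222749 0.30600804 0.11221514]
[0.47220462 0.3057235  0.11266932]
[0.47243474 0.30578225 0.11301699]
[([256.7, 196.3], array([0.46843121, 0.30592192, 0.06      ]))]
```

View pics/w2.png

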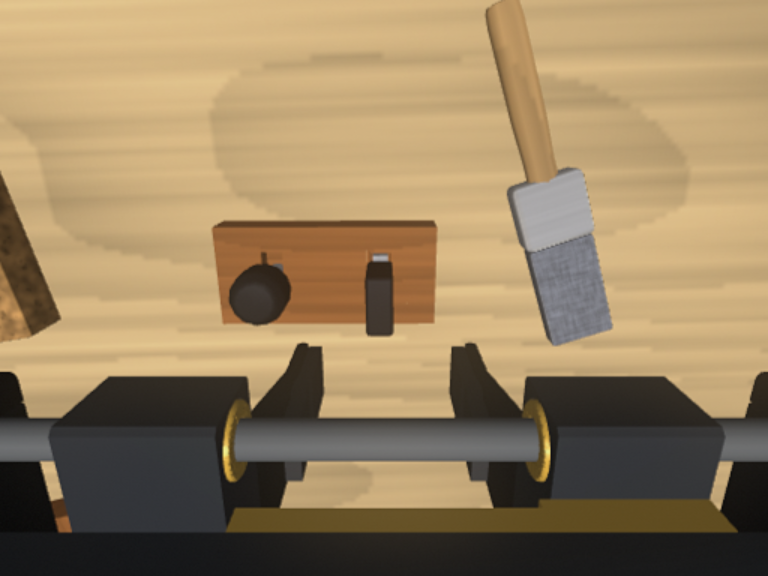

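Run:
```python
from h import *
s,p=wrist();print(s['tcp_pos'],s['wrist_force'])
for a in [(366,278),(392,278),(392,334),(367,334)]: print(onz(p,np.array(a)/1.5,.070).round(4))
print(np.array(p['mount']).round(3))
```

```text
[0.47228337 0.30564956 0.11281972] [-0.87415683  0.39237942 -0.21698541]
[0.456  0.2968 0.07  ]
[0.4564 0.3096 0.07  ]
[0.4862 0.3088 0.07  ]
[0.4858 0.296  0.07  ]
[[-0.    -0.306  0.952 -0.182]
 [ 1.    -0.     0.     0.   ]
 [ 0.     0.952  0.306 -0.084]
 [ 0.     0.     0.     1.   ]]
```

>>> play_rows(
  commands=[
    {"fingers":-0.1,"tx":0.0,"ty":-0.0037,"tz":-0.0016,"ax":0,"ay":0,"az":0},
    {"fingers":-0.1,"tx":0.03,"ty":-0.0037,"tz":-0.0016,"ax":0,"ay":0,"az":0},
    {"fingers":-0.1,"tx":0.055,"ty":-0.0037,"tz":-0.0016,"ax":0,"ay":0,"az":0},
    {"fingers":-0.1,"tx":0.073,"ty":-0.0037,"tz":-0.0016,"ax":0,"ay":0,"az":0},
    {"fingers":-0.1,"tx":0.073,"ty":-0.0037,"tz":-0.0016,"ax":0,"ay":0,"az":0},
  ],
)

```text
time_s: 3.92
tcp_pos: [0.4684, 0.3004, 0.0537]
ee_rot: [[-0.004, 0.031, 1.0], [-0.004, 1.0, -0.031], [-1.0, -0.004, -0.004]]
wrist_force: [-0.1, 0.3, -0.8]
gripper_width: 0.553
```

>>> play_rows(
  commands=[
    {"fingers":-0.1,"tx":0.0,"ty":0,"tz":0,"ax":0,"ay":0,"az":0},
    {"fingers":-0.1,"tx":0.0,"ty":0,"tz":0,"ax":0,"ay":0,"az":0},
  ],
)

```text
time_s: 4.08
tcp_pos: [0.4708, 0.3026, 0.0572]
ee_rot: [[0.002, 0.03, 1.0], [0.001, 1.0, -0.03], [-1.0, 0.001, 0.002]]
wrist_force: [-0.5, -0.3, -0.0]
gripper_width: 0.551
```

>>> play_rows(
  commands=[
    {"fingers":0.4,"tx":0.0,"ty":0,"tz":0,"ax":0,"ay":0,"az":0},
    {"fingers":1,"tx":0.0,"ty":0,"tz":0,"ax":0,"ay":0,"az":0},
    {"fingers":1,"tx":0.0,"ty":0,"tz":0,"ax":0,"ay":0,"az":0},
    {"fingers":1,"tx":0.0,"ty":0,"tz":0,"ax":0,"ay":0,"az":0},
    {"fingers":1,"tx":0.0,"ty":0,"tz":0,"ax":0,"ay":0,"az":0},
  ],
)

```text
time_s: 4.5
tcp_pos: [0.4701, 0.3021, 0.0564]
ee_rot: [[0.0, 0.03, 1.0], [0.0, 1.0, -0.03], [-1.0, 0.0, 0.0]]
wrist_force: [0.2, 0.3, 0.8]
gripper_width: 0.255
```

>>> play_rows(
  commands=[
    {"fingers":1,"tx":0.0,"ty":0,"tz":0,"ax":0,"ay":0,"az":0},
    {"fingers":1,"tx":0.0,"ty":0,"tz":0,"ax":0,"ay":0,"az":0},
    {"fingers":1,"tx":0.0,"ty":0,"tz":0,"ax":0,"ay":0,"az":0},
    {"fingers":1,"tx":0.0,"ty":0,"tz":0,"ax":0,"ay":0,"az":0},
  ],
)

```text
time_s: 4.83
tcp_pos: [0.47, 0.302, 0.056]
ee_rot: [[-0.0, 0.03, 1.0], [-0.0, 1.0, -0.03], [-1.0, -0.0, -0.0]]
wrist_force: [0.1, -0.3, 0.0]
gripper_width: 0.025
```

Run:
```python
from h import *
for i in range(3): s,p=wrist();print(s['tcp_pos'],s['wrist_force'],s['gripper_width'])
```

```text
[0.47004192 0.30199178 0.05600919] [ 0.14288584 -0.31459615  0.00302891] 0.025249124524782198
[0.47005365 0.30200607 0.05600745] [-0.91819672  0.28500312 -0.57829295] 0.011885400288461212
[0.4700497  0.30197051 0.05599877] [-0.36383099  0.39971427  0.80165455] 0.006398637663179191
```

Run:
```python
from h import *
s,p=wrist();print(s['gripper_width'])
S=viewer.capture('side');
cv2.imwrite('pics/w3.png',np.hstack([p['image'][150:,:,::-1],cv2.resize(S['image'][205:300,175:295,::-1],(288,234),interpolation=2)]))
```

```text
0.005249735598975205
```

View pics/w3.png

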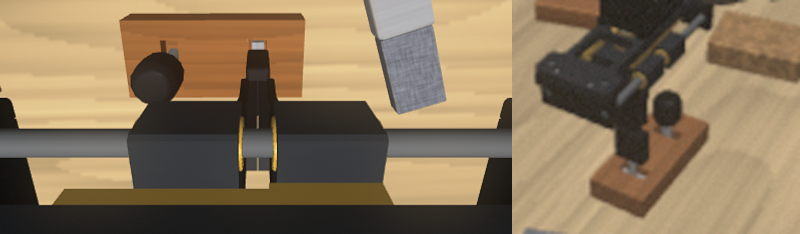

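Run:
```python
from h import *
s,p=wrist();print(s['tcp_pos'],s['gripper_width'],p['fx'],p['cy'],s['time_s'])
T=s['tcp_pos'];tip=T-np.array([0,0,.019])
out=[]
for q,(x,y,w,h) in [(p,(196,190,120,90)),(viewer.capture('side'),(185,200,100,75)),(viewer.capture('scene'),(285,110,100,75))]:
    im=q['image'][y:y+h,x:x+w,::-1];k=400/w
    im=cv2.resize(im,(400,300),interpolation=2)
    im=cv2.convertScaleAbs(im,alpha=1.6,beta=20)
    for X,c in [(T,(0,0,255)),(tip,(0,255,0)),((.471,.3028,.070),(255,0,0)),((.471,.3028,.036),(255,255,0))]:
        u=proj(q,X);print(np.round(u,1),end=' ')
        cv2.circle(im,(int((u[0]-x)*k),int((u[1]-y)*k)),4,c,1)
    out.append(im)
out.append(out[0]*0)
cv2.imwrite('pics/dbg.png',np.vstack([np.hstack(out[:2]),np.hstack(out[2:])]))
```

```text
[0.47005564 0.30201023 0.05602396] 0.0023054400302996362 319.51246284793393 191.15707331183705 5.0833
[256.8 229.9] [256.8 218.1] [258.1 241.5] [258.  218.8] [224.7 262.3] [224.8 268.5] [224.  257.6] [224.3 268.9] [325.6 151.9] [324.6 155.1] [326.6 149.6] [324.9 155.5]
```

View pics/dbg.png

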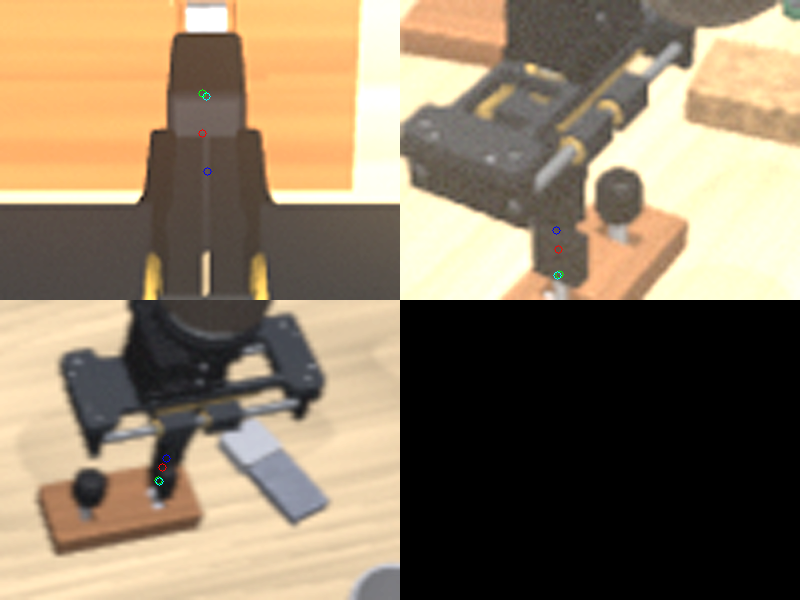

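>>> play_rows(
  commands=[
    {"fingers":1,"tx":-0.011,"ty":0,"tz":0,"ax":0,"ay":0,"az":0},
    {"fingers":1,"tx":-0.011,"ty":0,"tz":0,"ax":0,"ay":0,"az":0},
    {"fingers":1,"tx":-0.011,"ty":0,"tz":0,"ax":0,"ay":0,"az":0},
  ],
)

```text
time_s: 5.48
tcp_pos: [0.4705, 0.3025, 0.0651]
ee_rot: [[0.001, 0.03, 1.0], [0.001, 1.0, -0.03], [-1.0, 0.001, 0.001]]
wrist_force: [-0.2, -0.2, 0.1]
gripper_width: 0.004
```

Run:
```python
from h import *
s,p=wrist();print(s['tcp_pos'],s['gripper_width'],s['wrist_force'])
out=[]
for q,(x,y,w,h) in [(p,(176,150,160,120)),(viewer.capture('side'),(185,200,100,75)),(viewer.capture('scene'),(285,110,100,75))]:
    im=cv2.resize(q['image'][y:y+h,x:x+w,::-1],(400,300),interpolation=2)
    im=(255*(im/255.)**.45).astype(np.uint8)
    out.append(im)
d=dict(np.load('side.npz'));out.append((255*(cv2.resize(d['image'][200:275,185:285,::-1],(400,300),interpolation=2)/255.)**.45).astype(np.uint8))
cv2.imwrite('pics/dbg2.png',np.vstack([np.hstack(out[:2]),np.hstack(out[2:])]))
```

```text
[0.4705079  0.30246714 0.06513384] 0.0040813298145616714 [-0.16166346 -0.20350922  0.11804889]
```

View pics/dbg2.png

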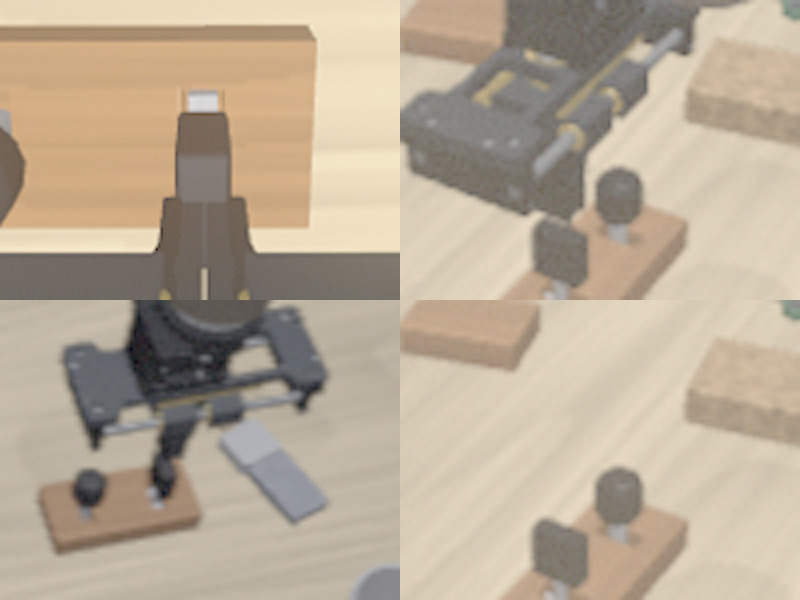

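Run:
```python
from h import *
S=dict(np.load('scene.npz'));D=dict(np.load('side.npz'))
def tri(a,b):
    c1,d1=ray(D,a);c2,d2=ray(S,b)
    A=np.stack([d1,-d2],1);x=np.linalg.lstsq(A,c2-c1,rcond=None)[0];return (c1+d1*x[0]).round(4),(c2+d2*x[1]).round(4)
# finger tip bottom: crop px/4+offset
print(tri(np.array((562,212-0))/4-[100,0]+[185,200],np.array((172,456-300))/4+[285,110]))
# grip top
print(tri(np.array((558,218+6))/4-[100,0]+[185,200],np.array((164,460-300))/4+[285,110]))
```

```text
(array([0.4695, 0.2985, 0.0811]), array([0.4759, 0.3042, 0.0793]))
(array([0.4721, 0.2989, 0.0715]), array([0.4729, 0.2997, 0.0713]))
```

The fingertips actually end about 15 mm above the reported TCP, where the interface text puts them 19 mm below it. The jaws therefore shut just above the grip, and the toggle has not moved. I'm reopening, then descending by the measured offset.

>>> play_rows(
  commands=[
    {"fingers":-0.1,"tx":0.0,"ty":0,"tz":0,"ax":0,"ay":0,"az":0},
    {"fingers":-0.1,"tx":0,"ty":0,"tz":0,"ax":0,"ay":0,"az":0},
    {"fingers":-0.1,"tx":0,"ty":0,"tz":0,"ax":0,"ay":0,"az":0},
    {"fingers":-0.1,"tx":0,"ty":0,"tz":0,"ax":0,"ay":0,"az":0},
    {"fingers":-0.1,"tx":0,"ty":0,"tz":0,"ax":0,"ay":0,"az":0},
  ],
)

```text
time_s: 6.05
tcp_pos: [0.47, 0.302, 0.0642]
ee_rot: [[-0.0, 0.03, 1.0], [-0.0, 1.0, -0.03], [-1.0, -0.0, -0.0]]
wrist_force: [0.3, -0.3, 0.5]
gripper_width: 0.298
```

>>> play_rows(
  commands=[
    {"fingers":-0.1,"tx":0.0,"ty":0,"tz":0,"ax":0,"ay":0,"az":0},
    {"fingers":-0.1,"tx":0.012,"ty":0,"tz":0,"ax":0,"ay":0,"az":0},
    {"fingers":-0.1,"tx":0.024,"ty":0,"tz":0,"ax":0,"ay":0,"az":0},
    {"fingers":-0.1,"tx":0.036,"ty":0,"tz":0,"ax":0,"ay":0,"az":0},
    {"fingers":-0.1,"tx":0.036,"ty":0,"tz":0,"ax":0,"ay":0,"az":0},
  ],
)

```text
time_s: 6.47
tcp_pos: [0.4686, 0.3006, 0.0345]
ee_rot: [[-0.004, 0.031, 1.0], [-0.004, 1.0, -0.031], [-1.0, -0.004, -0.004]]
wrist_force: [-0.4, 0.9, -0.4]
gripper_width: 0.541
```

>>> play_rows(
  commands=[
    {"fingers":-0.1,"tx":0.007,"ty":0.001,"tz":0,"ax":0,"ay":0,"az":0},
    {"fingers":-0.1,"tx":0.013,"ty":0.001,"tz":0,"ax":0,"ay":0,"az":0},
    {"fingers":1,"tx":0.013,"ty":0.001,"tz":0,"ax":0,"ay":0,"az":0},
    {"fingers":1,"tx":0.013,"ty":0.001,"tz":0,"ax":0,"ay":0,"az":0},
    {"fingers":1,"tx":0.013,"ty":0.001,"tz":0,"ax":0,"ay":0,"az":0},
  ],
)

```text
time_s: 6.88
tcp_pos: [0.4703, 0.3029, 0.0277]
ee_rot: [[0.0, 0.03, 1.0], [0.0, 1.0, -0.03], [-1.0, 0.0, 0.0]]
wrist_force: [-0.1, -0.6, 0.2]
gripper_width: 0.407
```

>>> play_rows(
  commands=[
    {"fingers":1,"tx":0.0,"ty":0,"tz":0,"ax":0,"ay":0,"az":0},
    {"fingers":1,"tx":0.0,"ty":0,"tz":0,"ax":0,"ay":0,"az":0},
    {"fingers":1,"tx":0,"ty":0,"tz":0,"ax":0,"ay":0,"az":0},
    {"fingers":1,"tx":0,"ty":0,"tz":0,"ax":0,"ay":0,"az":0},
    {"fingers":1,"tx":0,"ty":0,"tz":0,"ax":0,"ay":0,"az":0},
  ],
)

```text
time_s: 7.3
tcp_pos: [0.4702, 0.3029, 0.0278]
ee_rot: [[0.0, 0.03, 1.0], [0.0, 1.0, -0.03], [-1.0, 0.0, 0.0]]
wrist_force: [-0.2, -1.3, 0.7]
gripper_width: 0.161
```

Gripped: the opening reads 14.0 mm. Next I lift and carry it toward the jig.

>>> play_rows(
  commands=[
    {"fingers":1,"tx":-0.01,"ty":0,"tz":0,"ax":0,"ay":0,"az":0},
    {"fingers":1,"tx":-0.05,"ty":0.0,"tz":0,"ax":0,"ay":0,"az":0},
    {"fingers":1,"tx":-0.1,"ty":0,"tz":0,"ax":0,"ay":0,"az":0},
    {"fingers":1,"tx":-0.15,"ty":0,"tz":0,"ax":0,"ay":0,"az":0},
    {"fingers":1,"tx":-0.17,"ty":0,"tz":0,"ax":0,"ay":0,"az":0},
  ],
)

```text
time_s: 7.72
tcp_pos: [0.4723, 0.3044, 0.1612]
ee_rot: [[0.007, 0.029, 1.0], [0.006, 1.0, -0.029], [-1.0, 0.006, 0.007]]
wrist_force: [0.7, 0.7, -0.0]
gripper_width: 0.158
```

>>> play_rows(
  commands=[
    {"fingers":1,"tx":0,"ty":-0.04,"tz":0.01,"ax":0.02,"ay":0,"az":0},
    {"fingers":1,"tx":0,"ty":-0.08,"tz":0.02,"ax":0.05,"ay":0,"az":0},
    {"fingers":1,"tx":0,"ty":-0.13,"tz":0.03,"ax":0.08,"ay":0,"az":0},
    {"fingers":1,"tx":0,"ty":-0.18,"tz":0.04,"ax":0.111,"ay":0,"az":0},
    {"fingers":1,"tx":0,"ty":-0.23,"tz":0.053,"ax":0.111,"ay":0,"az":0},
  ],
)

```text
time_s: 8.13
tcp_pos: [0.5041, 0.1276, 0.1556]
ee_rot: [[0.0, 0.372, 0.928], [0.0, 0.928, -0.372], [-1.0, 0.0, 0.0]]
wrist_force: [1.6, 0.4, -0.8]
gripper_width: 0.16
```

>>> play_rows(
  commands=[
    {"fingers":1,"tx":0,"ty":-0.045,"tz":0.03,"ax":0,"ay":0,"az":0},
    {"fingers":1,"tx":0,"ty":-0.09,"tz":0.06,"ax":0,"ay":0,"az":0},
    {"fingers":1,"tx":0,"ty":-0.135,"tz":0.09,"ax":0,"ay":0,"az":0},
    {"fingers":1,"tx":0,"ty":-0.18,"tz":0.12,"ax":0,"ay":0,"az":0},
    {"fingers":1,"tx":0,"ty":-0.225,"tz":0.15,"ax":0,"ay":0,"az":0},
  ],
)

```text
time_s: 8.55
tcp_pos: [0.5466, -0.0712, 0.1557]
ee_rot: [[0.0, 0.37, 0.929], [0.0, 0.929, -0.37], [-1.0, 0.0, 0.0]]
wrist_force: [1.8, 1.1, -1.5]
gripper_width: 0.158
```

>>> play_rows(
  commands=[
    {"fingers":1,"tx":0,"ty":-0.045,"tz":0.03,"ax":0,"ay":0,"az":0},
    {"fingers":1,"tx":0,"ty":-0.09,"tz":0.06,"ax":0,"ay":0,"az":0},
    {"fingers":1,"tx":0,"ty":-0.131,"tz":0.088,"ax":0,"ay":0,"az":0},
    {"fingers":1,"tx":0,"ty":-0.131,"tz":0.088,"ax":0,"ay":0,"az":0},
    {"fingers":1,"tx":0,"ty":-0.131,"tz":0.088,"ax":0,"ay":0,"az":0},
  ],
)

```text
time_s: 8.97
tcp_pos: [0.5712, -0.1869, 0.1547]
ee_rot: [[-0.001, 0.374, 0.928], [0.0, 0.928, -0.374], [-1.0, -0.0, -0.001]]
wrist_force: [-1.1, 0.8, -0.7]
gripper_width: 0.163
```

Run:
```python
from h import *
for i in range(3): s,p=wrist()
print(s['tcp_pos'],s['time_s'],s['ee_rot'][:,1],s['gripper_width'],s['wrist_force'])
np.savez('w4.npz',**{k:p[k] for k in ['image','fx','fy','cx','cy','R','t']})
cv2.imwrite('pics/w4.png',cv2.resize(p['image'][:,:,::-1],None,fx=1.5,fy=1.5,interpolation=2))
for k in ['slot_mid']: print([(d['uv'],d['score'],onz(p,d['uv'],.044)) for d in spotter.find_in(k,p)[:2]])
```

```text
[ 0.57117318 -0.18469167  0.1550262 ] 9.0667 [3.70294878e-01 9.28914249e-01 1.43027061e-04] 0.15938452007336407 [ 0.1074833  -0.05630047 -0.61310959]
[([69.8, 222.8], 0.7, array([ 0.54227859, -0.37358921,  0.044     ])), ([258.5, 112.3], 0.64, array([ 0.51239232, -0.15943132,  0.044     ]))]
```

View pics/w4.png

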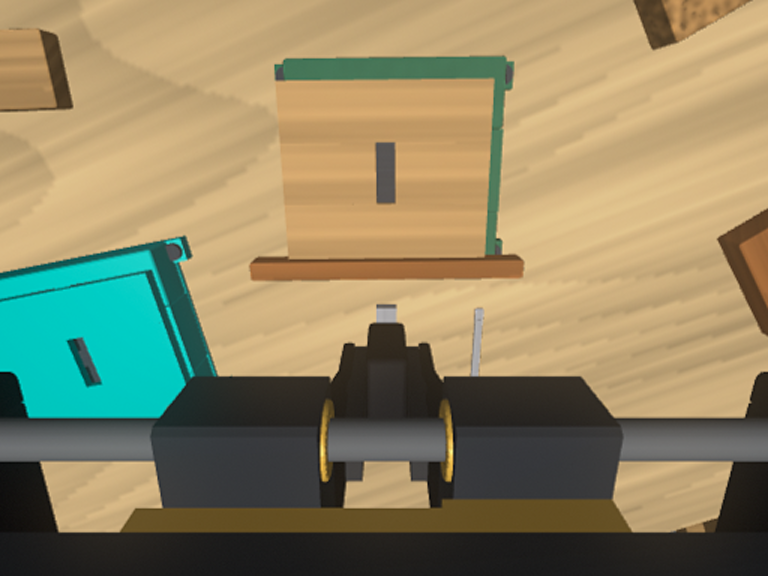

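Run:
```python
from h import *
p=dict(np.load('w4.npz'));g=cv2.cvtColor(p['image'],cv2.COLOR_RGB2GRAY).astype(float)
sub=g[88:145,235:280]; big=cv2.resize(sub.astype(np.float32),None,fx=8,fy=8,interpolation=2)
m=(big<120).astype(np.uint8);n,l,st,ce=cv2.connectedComponentsWithStats(m)
i=1+np.argmax(st[1:,4]);pts=np.argwhere(l==i)[:,::-1].astype(np.float32)
rc=cv2.minAreaRect(pts);b=(cv2.boxPoints(rc)+.5)/8-.5+[235,88]
P=np.array([onz(p,q,.044) for q in b]);print(b.round(1).tolist(),P.round(4),P.mean(0))
L=[P[1]-P[0],P[2]-P[1]];print([np.linalg.norm(x) for x in L],[np.degrees(np.arctan2(x[1],x[0])) for x in L])
# foot end
print(g[198:220,257].astype(int)); print(g[209,244:272].astype(int))
for v in (203,):
  e=onz(p,(257.3,v),.1352);print(e,np.array([.3703,.9289])@(e[:2]-[.57117,-.18469]),np.array([.9289,-.3703])@(e[:2]-[.57117,-.18469]))
# board edges for yaw
for a in [(291,258),(488,258),(277,80),(495,80),(250,258),(523,256)]: print(onz(p,np.array(a)/1.5,.044).round(4))
```

```text
[[249.8, 94.6], [262.8, 94.3], [263.6, 135.2], [250.5, 135.5]] [[ 0.4955 -0.161   0.044 ]
 [ 0.4995 -0.1502  0.044 ]
 [ 0.5331 -0.1626  0.044 ]
 [ 0.5289 -0.1738  0.044 ]] [ 0.51422726 -0.16190218  0.044     ]
[np.float64(0.011487316072476382), np.float64(0.03577356665611099)] [np.float64(69.27460482679273), np.float64(-20.326826691677223)]
[176 176 175 180 162  93  94 129 175 171 171 170 170 170 171 173 155  82
  42  46  46  46]
[197 198 197 198 197 198 195 173 175 175 174 172 168 170 172 173 171 171
 170 172 190 199 199 199 198 198 197 195]
[ 0.56132708 -0.18015201  0.1352    ] 0.0005705003938712523 -0.01082350729784743
[ 0.5409 -0.2364  0.044 ]
[ 0.5869 -0.121   0.044 ]
[ 0.444  -0.1996  0.044 ]
[ 0.4897 -0.0852  0.044 ]
[ 0.5313 -0.2605  0.044 ]
[ 0.5939 -0.1001  0.044 ]
```

>>> play_rows(
  commands=[
    {"fingers":1,"tx":0,"ty":-0.0007,"tz":-0.035,"ax":-0.004,"ay":0,"az":0},
    {"fingers":1,"tx":0,"ty":-0.0007,"tz":-0.065,"ax":-0.004,"ay":0,"az":0},
    {"fingers":1,"tx":0.04,"ty":-0.0007,"tz":-0.0838,"ax":-0.004,"ay":0,"az":0},
    {"fingers":1,"tx":0.075,"ty":-0.0007,"tz":-0.0838,"ax":-0.004,"ay":0,"az":0},
    {"fingers":1,"tx":0.09,"ty":-0.0007,"tz":-0.0838,"ax":-0.004,"ay":0,"az":0},
  ],
)

```text
time_s: 9.58
tcp_pos: [0.5102, -0.1601, 0.0855]
ee_rot: [[-0.004, 0.356, 0.934], [0.001, 0.934, -0.356], [-1.0, -0.0, -0.004]]
wrist_force: [1.0, 0.4, -1.4]
gripper_width: 0.161
```

>>> play_rows(
  commands=[
    {"fingers":1,"tx":0,"ty":0,"tz":0,"ax":0,"ay":0,"az":0},
    {"fingers":1,"tx":0,"ty":0,"tz":0,"ax":0,"ay":0,"az":0},
    {"fingers":1,"tx":0,"ty":0,"tz":0,"ax":0,"ay":0,"az":0},
    {"fingers":1,"tx":0,"ty":0,"tz":0,"ax":0,"ay":0,"az":0},
  ],
)

```text
time_s: 9.92
tcp_pos: [0.5143, -0.1619, 0.089]
ee_rot: [[0.003, 0.357, 0.934], [-0.0, 0.934, -0.357], [-1.0, 0.001, 0.003]]
wrist_force: [0.9, 0.2, -0.7]
gripper_width: 0.158
```

Run:
```python
from h import *
for i in range(2): s,p=wrist()
T=s['tcp_pos'];y=s['ee_rot'][:,1];z=s['ee_rot'][:,2]
print(T,s['time_s'],np.degrees(np.arctan2(y[1],y[0])),s['wrist_force'])
e=np.array([.5142,-.1619,T[2]])-T;print('slot in tool y,z mm',1e3*e@y,1e3*e@z)
np.savez('w5.npz',**{k:p[k] for k in ['image','fx','fy','cx','cy','R','t']})
im=cv2.resize(p['image'][120:260,165:350,::-1],None,fx=4,fy=4,interpolation=2)
cv2.imwrite('pics/w5.png',(255*(im/255.)**.6).astype(np.uint8))
```

```text
[ 0.5141362  -0.16200605  0.08884289] 9.9667 69.04094044558813 [ 0.30112378  0.28492913 -0.63782191]
slot in tool y,z mm 0.12185532370504085 0.02164597793258339
```

View pics/w5.png

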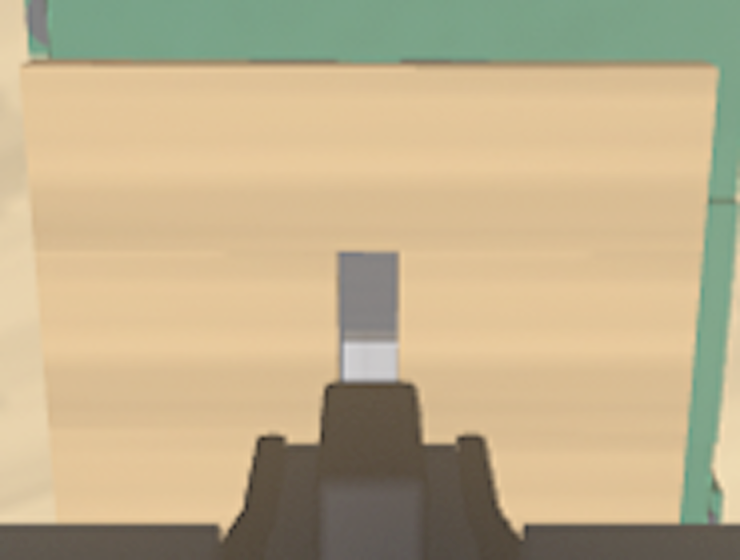

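Run:
```python
from h import *
p=dict(np.load('w5.npz'));T=np.array([.51414,-.16200,.08884]);a=np.radians(69.04);y=np.array([np.cos(a),np.sin(a),0]);z=np.array([y[1],-y[0],0])
f=lambda v,h:(lambda e:(round(1e3*e@y,2),round(1e3*e@z,2)))(onz(p,np.array(v)/4.+[165,120]-.4,h)-T)
print('slot -x end',f((338,252),.044),f((399,252),.044),'foot top end',f((343,341),.075),f((398,341),.075),'foot bottom',f((370,331),.069))
```

```text
slot -x end (np.float64(-5.48), np.float64(-17.7)) (np.float64(5.82), np.float64(-17.69)) foot top end (np.float64(-3.98), np.float64(-11.68)) (np.float64(5.01), np.float64(-11.67)) foot bottom (np.float64(0.43), np.float64(-11.23))
```

>>> play_rows(
  commands=[
    {"fingers":1,"tx":0.006,"ty":-0.0005,"tz":-0.0016,"ax":0,"ay":0,"az":0},
    {"fingers":1,"tx":0.013,"ty":-0.0005,"tz":-0.0016,"ax":0,"ay":0,"az":0},
    {"fingers":1,"tx":0.02,"ty":-0.0005,"tz":-0.0016,"ax":0,"ay":0,"az":0},
    {"fingers":1,"tx":0.026,"ty":-0.0005,"tz":-0.0016,"ax":0,"ay":0,"az":0},
    {"fingers":1,"tx":0.028,"ty":-0.0005,"tz":-0.0016,"ax":0,"ay":0,"az":0},
  ],
)

```text
time_s: 10.43
tcp_pos: [0.511, -0.1621, 0.0653]
ee_rot: [[-0.002, 0.359, 0.933], [0.0, 0.933, -0.359], [-1.0, -0.001, -0.002]]
wrist_force: [0.3, -0.6, -0.6]
gripper_width: 0.16
```

>>> play_rows(
  commands=[
    {"fingers":1,"tx":0,"ty":0,"tz":0,"ax":0,"ay":0,"az":0},
    {"fingers":1,"tx":0.001,"ty":0,"tz":0,"ax":0,"ay":0,"az":0},
    {"fingers":1,"tx":0.0025,"ty":0,"tz":0,"ax":0,"ay":0,"az":0},
    {"fingers":1,"tx":0.004,"ty":0,"tz":0,"ax":0,"ay":0,"az":0},
    {"fingers":1,"tx":0.0055,"ty":0,"tz":0,"ax":0,"ay":0,"az":0},
  ],
)

```text
time_s: 10.85
tcp_pos: [0.5119, -0.1621, 0.0625]
ee_rot: [[0.0, 0.358, 0.934], [-0.0, 0.934, -0.358], [-1.0, 0.0, 0.0]]
wrist_force: [-0.0, -0.8, -0.5]
gripper_width: 0.161
```

>>> play_rows(
  commands=[
    {"fingers":1,"tx":0.001,"ty":0.0006,"tz":0.001,"ax":0,"ay":0,"az":0},
    {"fingers":1,"tx":0.0025,"ty":0.0006,"tz":0.001,"ax":0,"ay":0,"az":0},
    {"fingers":1,"tx":0.004,"ty":0.0006,"tz":0.001,"ax":0,"ay":0,"az":0},
    {"fingers":1,"tx":0.0055,"ty":0.0006,"tz":0.001,"ax":0,"ay":0,"az":0},
    {"fingers":1,"tx":0.007,"ty":0.0006,"tz":0.001,"ax":0,"ay":0,"az":0},
  ],
)

```text
time_s: 11.27
tcp_pos: [0.5126, -0.162, 0.0571]
ee_rot: [[-0.0, 0.358, 0.934], [-0.0, 0.934, -0.358], [-1.0, -0.0, -0.0]]
wrist_force: [-0.7, -1.0, -0.7]
gripper_width: 0.152
```

>>> play_rows(
  commands=[
    {"fingers":1,"tx":0.0015,"ty":0,"tz":0,"ax":0,"ay":0,"az":0},
    {"fingers":1,"tx":0.003,"ty":0,"tz":0,"ax":0,"ay":0,"az":0},
    {"fingers":1,"tx":0.0045,"ty":0,"tz":0,"ax":0,"ay":0,"az":0},
    {"fingers":1,"tx":0.006,"ty":0,"tz":0,"ax":0,"ay":0,"az":0},
    {"fingers":1,"tx":0.006,"ty":0,"tz":0,"ax":0,"ay":0,"az":0},
  ],
)

```text
time_s: 11.68
tcp_pos: [0.5127, -0.162, 0.0529]
ee_rot: [[0.0, 0.358, 0.934], [-0.0, 0.934, -0.358], [-1.0, -0.0, 0.0]]
wrist_force: [-0.8, 0.4, 3.6]
gripper_width: 0.158
```

>>> play_rows(
  commands=[
    {"fingers":1,"tx":0.002,"ty":0,"tz":0,"ax":0,"ay":0,"az":0},
    {"fingers":1,"tx":0.004,"ty":0,"tz":0,"ax":0,"ay":0,"az":0},
    {"fingers":1,"tx":0.006,"ty":0,"tz":0,"ax":0,"ay":0,"az":0},
    {"fingers":1,"tx":0.0075,"ty":0,"tz":0,"ax":0,"ay":0,"az":0},
    {"fingers":1,"tx":0.0075,"ty":0,"tz":0,"ax":0,"ay":0,"az":0},
  ],
)

```text
time_s: 12.1
tcp_pos: [0.5128, -0.162, 0.0475]
ee_rot: [[0.0, 0.358, 0.934], [-0.0, 0.934, -0.358], [-1.0, -0.0, 0.0]]
wrist_force: [-0.8, 1.6, 6.6]
gripper_width: 0.159
```

>>> play_rows(
  commands=[
    {"fingers":1,"tx":0.0012,"ty":0,"tz":0,"ax":0,"ay":0,"az":0},
    {"fingers":1,"tx":0.0024,"ty":0,"tz":0,"ax":0,"ay":0,"az":0},
    {"fingers":1,"tx":0.0024,"ty":0,"tz":0,"ax":0,"ay":0,"az":0},
  ],
)

```text
time_s: 12.35
tcp_pos: [0.5128, -0.162, 0.046]
ee_rot: [[0.0, 0.358, 0.934], [-0.0, 0.934, -0.358], [-1.0, -0.0, 0.0]]
wrist_force: [-2.2, 1.3, 9.0]
gripper_width: 0.156
```

>>> play_rows(
  commands=[
    {"fingers":1,"tx":0,"ty":-0.0002,"tz":0.0002,"ax":-0.035,"ay":0,"az":0},
    {"fingers":1,"tx":0,"ty":-0.0004,"tz":0.0003,"ax":-0.07,"ay":0,"az":0},
    {"fingers":1,"tx":0,"ty":-0.0006,"tz":0.0005,"ax":-0.11,"ay":0,"az":0},
    {"fingers":1,"tx":0,"ty":-0.0008,"tz":0.0006,"ax":-0.15,"ay":0,"az":0},
    {"fingers":1,"tx":0,"ty":-0.001,"tz":0.00075,"ax":-0.194,"ay":0,"az":0},
  ],
)

```text
time_s: 12.77
tcp_pos: [0.5152, -0.1632, 0.0468]
ee_rot: [[0.005, -0.233, 0.972], [-0.001, 0.972, 0.233], [-1.0, -0.002, 0.004]]
wrist_force: [-1.3, 0.5, 7.2]
gripper_width: 0.157
```

>>> play_rows(
  commands=[
    {"fingers":1,"tx":0,"ty":-0.0002,"tz":0.0002,"ax":-0.035,"ay":0,"az":0},
    {"fingers":1,"tx":0,"ty":-0.0004,"tz":0.0003,"ax":-0.07,"ay":0,"az":0},
    {"fingers":1,"tx":0,"ty":-0.0006,"tz":0.0005,"ax":-0.11,"ay":0,"az":0},
    {"fingers":1,"tx":0,"ty":-0.0008,"tz":0.0006,"ax":-0.15,"ay":0,"az":0},
    {"fingers":1,"tx":0,"ty":-0.001,"tz":0.00075,"ax":-0.194,"ay":0,"az":0},
  ],
)

```text
time_s: 13.18
tcp_pos: [0.516, -0.1638, 0.0468]
ee_rot: [[0.005, -0.738, 0.674], [-0.001, 0.674, 0.738], [-1.0, -0.004, 0.003]]
wrist_force: [-0.6, 1.0, 7.5]
gripper_width: 0.158
```

>>> play_rows(
  commands=[
    {"fingers":1,"tx":0,"ty":-0.0003,"tz":0.0002,"ax":-0.035,"ay":0,"az":0},
    {"fingers":1,"tx":0,"ty":-0.0006,"tz":0.00035,"ax":-0.075,"ay":0,"az":0},
    {"fingers":1,"tx":0,"ty":-0.0006,"tz":0.00035,"ax":-0.112,"ay":0,"az":0},
    {"fingers":1,"tx":0,"ty":-0.0006,"tz":0.00035,"ax":-0.112,"ay":0,"az":0},
    {"fingers":1,"tx":0,"ty":-0.0006,"tz":0.00035,"ax":-0.112,"ay":0,"az":0},
  ],
)

```text
time_s: 13.6
tcp_pos: [0.5166, -0.164, 0.0469]
ee_rot: [[0.005, -0.923, 0.384], [-0.001, 0.384, 0.923], [-1.0, -0.005, 0.001]]
wrist_force: [-0.9, 0.2, 8.1]
gripper_width: 0.156
```

Run:
```python
from h import *
for i in range(3): s,p=wrist()
T=s['tcp_pos'];y=s['ee_rot'][:,1];print(T,s['time_s'],np.degrees(np.arctan2(y[1],y[0])),s['wrist_force'],s['moment'],s['gripper_width'])
a=np.radians(69.04);jy=np.array([np.cos(a),np.sin(a),0]);jx=np.array([jy[1],-jy[0],0])
foot=T+.0005*y+.0015*s['ee_rot'][:,2];e=foot-[.51436+.0002,-.16194,0];print('foot in jig mm',1e3*e@jx,1e3*e@jy)
```

```text
[ 0.51661376 -0.16395322  0.04686512] 13.7 157.41260219223074 [0.30936557 0.02214322 7.775758  ] [0.05948557 0.09413657 0.03903469] 0.15848174852899646
foot in jig mm 2.1808268436406 0.36824953454055576
```

>>> play_rows(
  commands=[
    {"fingers":1,"tx":0,"ty":0.0012,"tz":0,"ax":-0.007,"ay":0,"az":0},
    {"fingers":1,"tx":0,"ty":0.0024,"tz":0,"ax":-0.007,"ay":0,"az":0},
    {"fingers":1,"tx":0,"ty":0.0024,"tz":0,"ax":-0.007,"ay":0,"az":0},
    {"fingers":1,"tx":0,"ty":0.0024,"tz":0,"ax":-0.007,"ay":0,"az":0},
  ],
)

```text
time_s: 14.08
tcp_pos: [0.5164, -0.1637, 0.0474]
ee_rot: [[0.008, -0.932, 0.363], [-0.002, 0.363, 0.932], [-1.0, -0.009, 0.001]]
wrist_force: [2.1, -0.2, 7.0]
gripper_width: 0.155
```

>>> play_rows(
  commands=[
    {"fingers":1,"tx":-0.001,"ty":0,"tz":0,"ax":0,"ay":0,"az":0},
    {"fingers":1,"tx":-0.002,"ty":0,"tz":0,"ax":0,"ay":0,"az":0},
    {"fingers":1,"tx":-0.003,"ty":0,"tz":0,"ax":0,"ay":0,"az":0},
    {"fingers":1,"tx":-0.004,"ty":0,"tz":0,"ax":0,"ay":0,"az":0},
    {"fingers":1,"tx":-0.004,"ty":0,"tz":0,"ax":0,"ay":0,"az":0},
  ],
)

```text
time_s: 14.5
tcp_pos: [0.5162, -0.1636, 0.049]
ee_rot: [[0.008, -0.931, 0.364], [-0.001, 0.364, 0.931], [-1.0, -0.008, 0.002]]
wrist_force: [5.4, -3.5, -0.6]
gripper_width: 0.159
```

The bar seems to be bearing on the underside about 2 mm off the groove in +x, held there by friction. I'm pushing down a little, shifting toward -x, and trying again.

>>> play_rows(
  commands=[
    {"fingers":1,"tx":0.002,"ty":0,"tz":0,"ax":0,"ay":0,"az":0},
    {"fingers":1,"tx":0.003,"ty":0.001,"tz":0,"ax":0,"ay":0,"az":0},
    {"fingers":1,"tx":0.003,"ty":0.002,"tz":0,"ax":0,"ay":0,"az":0},
    {"fingers":1,"tx":0.003,"ty":0.003,"tz":0,"ax":0,"ay":0,"az":0},
    {"fingers":1,"tx":0.003,"ty":0.003,"tz":0,"ax":0,"ay":0,"az":0},
  ],
)

```text
time_s: 14.92
tcp_pos: [0.5145, -0.1627, 0.048]
ee_rot: [[0.009, -0.932, 0.363], [-0.002, 0.363, 0.932], [-1.0, -0.009, 0.002]]
wrist_force: [3.7, -1.4, 6.9]
gripper_width: 0.155
```

>>> play_rows(
  commands=[
    {"fingers":1,"tx":-0.0015,"ty":0,"tz":0,"ax":0,"ay":0,"az":0},
    {"fingers":1,"tx":-0.003,"ty":0,"tz":0,"ax":0,"ay":0,"az":0},
    {"fingers":1,"tx":-0.0045,"ty":0,"tz":0,"ax":0,"ay":0,"az":0},
    {"fingers":1,"tx":-0.006,"ty":0,"tz":0,"ax":0,"ay":0,"az":0},
    {"fingers":1,"tx":-0.006,"ty":0,"tz":0,"ax":0,"ay":0,"az":0},
  ],
)

```text
time_s: 15.33
tcp_pos: [0.5124, -0.1621, 0.0514]
ee_rot: [[0.004, -0.931, 0.364], [-0.0, 0.364, 0.931], [-1.0, -0.004, 0.001]]
wrist_force: [2.2, -0.8, 4.6]
gripper_width: 0.158
```

>>> play_rows(
  commands=[
    {"fingers":1,"tx":-0.0007,"ty":-0.001,"tz":0,"ax":0,"ay":0,"az":0},
    {"fingers":1,"tx":-0.0014,"ty":-0.002,"tz":0,"ax":0,"ay":0,"az":0},
    {"fingers":1,"tx":-0.002,"ty":-0.002,"tz":0,"ax":0,"ay":0,"az":0},
    {"fingers":1,"tx":-0.002,"ty":-0.002,"tz":0,"ax":0,"ay":0,"az":0},
  ],
)

```text
time_s: 15.67
tcp_pos: [0.5119, -0.1623, 0.0518]
ee_rot: [[0.0, -0.931, 0.365], [0.0, 0.365, 0.931], [-1.0, -0.0, 0.0]]
wrist_force: [3.0, 1.9, 3.9]
gripper_width: 0.16
```

>>> play_rows(
  commands=[
    {"fingers":1,"tx":0,"ty":0,"tz":0,"ax":0,"ay":0,"az":0},
    {"fingers":1,"tx":0,"ty":0,"tz":0,"ax":0,"ay":0,"az":0},
    {"fingers":1,"tx":-0.001,"ty":0,"tz":0,"ax":0,"ay":0,"az":0},
    {"fingers":1,"tx":-0.001,"ty":0,"tz":0,"ax":0,"ay":0,"az":0},
  ],
)

```text
time_s: 16.0
tcp_pos: [0.5117, -0.1624, 0.0518]
ee_rot: [[-0.0, -0.931, 0.365], [0.001, 0.365, 0.931], [-1.0, 0.0, 0.0]]
wrist_force: [4.9, 1.4, -1.9]
gripper_width: 0.159
```

>>> play_rows(
  commands=[
    {"fingers":1,"tx":0.0006,"ty":-0.0012,"tz":0,"ax":0,"ay":0,"az":0},
    {"fingers":1,"tx":0.0006,"ty":-0.002,"tz":0,"ax":0,"ay":0,"az":0},
    {"fingers":1,"tx":0.0006,"ty":-0.002,"tz":0,"ax":0,"ay":0,"az":0},
  ],
)

```text
time_s: 16.25
tcp_pos: [0.5118, -0.1629, 0.0518]
ee_rot: [[-0.003, -0.931, 0.365], [0.001, 0.365, 0.931], [-1.0, 0.003, -0.0]]
wrist_force: [0.3, 3.8, 2.3]
gripper_width: 0.156
```

>>> play_rows(
  commands=[
    {"fingers":1,"tx":-0.0002,"ty":0,"tz":0.0012,"ax":0,"ay":0,"az":0},
    {"fingers":1,"tx":-0.0002,"ty":0,"tz":0.0012,"ax":0,"ay":0,"az":0},
    {"fingers":1,"tx":-0.0002,"ty":0,"tz":0.0012,"ax":0,"ay":0,"az":0},
  ],
)

```text
time_s: 16.5
tcp_pos: [0.5118, -0.1626, 0.0518]
ee_rot: [[-0.004, -0.931, 0.365], [-0.0, 0.365, 0.931], [-1.0, 0.003, -0.001]]
wrist_force: [-0.2, -0.6, 0.1]
gripper_width: 0.16
```

>>> play_rows(
  commands=[
    {"fingers":0.0,"tx":0,"ty":0,"tz":0,"ax":0,"ay":0,"az":0},
    {"fingers":0.0,"tx":0,"ty":0,"tz":0,"ax":0,"ay":0,"az":0},
    {"fingers":0.0,"tx":0,"ty":0,"tz":0,"ax":0,"ay":0,"az":0},
    {"fingers":0.0,"tx":0,"ty":0,"tz":0,"ax":0,"ay":0,"az":0},
    {"fingers":0.0,"tx":0,"ty":0,"tz":0,"ax":0,"ay":0,"az":0},
  ],
)

```text
time_s: 16.92
tcp_pos: [0.5135, -0.1623, 0.0524]
ee_rot: [[-0.0, -0.931, 0.365], [0.0, 0.365, 0.931], [-1.0, 0.0, -0.0]]
wrist_force: [-0.3, 1.0, 0.5]
gripper_width: 0.444
```

>>> play_rows(
  commands=[
    {"fingers":0.0,"tx":0,"ty":0,"tz":0,"ax":0,"ay":0,"az":0},
    {"fingers":0.0,"tx":-0.02,"ty":0,"tz":0,"ax":0,"ay":0,"az":0},
    {"fingers":0.0,"tx":-0.06,"ty":0,"tz":0,"ax":0,"ay":0,"az":0},
    {"fingers":0.0,"tx":-0.1,"ty":0,"tz":0,"ax":0,"ay":0,"az":0},
    {"fingers":0.0,"tx":-0.14,"ty":0,"tz":0,"ax":0,"ay":0,"az":0},
  ],
)

```text
time_s: 17.33
tcp_pos: [0.5131, -0.1623, 0.1585]
ee_rot: [[-0.001, -0.931, 0.365], [-0.0, 0.365, 0.931], [-1.0, 0.001, -0.0]]
wrist_force: [0.3, -1.3, -0.2]
gripper_width: 0.5
```

>>> play_rows(
  commands=[
    {"fingers":0.0,"tx":0,"ty":0,"tz":0.05,"ax":0,"ay":0,"az":0},
    {"fingers":0.0,"tx":0,"ty":0,"tz":0.08,"ax":0,"ay":0,"az":0},
    {"fingers":0.0,"tx":0,"ty":0,"tz":0.08,"ax":0,"ay":0,"az":0},
    {"fingers":0.0,"tx":0,"ty":0,"tz":0.08,"ax":0,"ay":0,"az":0},
  ],
)

```text
time_s: 17.67
tcp_pos: [0.5355, -0.1056, 0.1574]
ee_rot: [[-0.0, -0.932, 0.363], [0.0, 0.363, 0.932], [-1.0, 0.0, 0.0]]
wrist_force: [-1.4, -0.9, -0.4]
gripper_width: 0.502
```

Run:
```python
from h import *
s,p=wrist();s,p=wrist();print(s['tcp_pos'],s['time_s'],s['wrist_force'],s['gripper_width'])
S=viewer.capture('scene');D=viewer.capture('side')
a=cv2.resize(p['image'][:,:,::-1],(400,300));b=cv2.resize(D['image'][140:215,245:345,::-1],(400,300),interpolation=2);c=cv2.resize(S['image'][150:225,150:250,::-1],(400,300),interpolation=2);d=cv2.resize(p['image'][60:210,150:350,::-1],(400,300),interpolation=2)
m=np.vstack([np.hstack([a,b]),np.hstack([c,d])]);cv2.imwrite('pics/fin.png',(255*(m/255.)**.6).astype(np.uint8))
```

```text
[ 0.53505856 -0.10625164  0.15720221] 17.7167 [-1.29246501 -0.31827086 -0.45034667] 0.49639450861218415
```

View pics/fin.png

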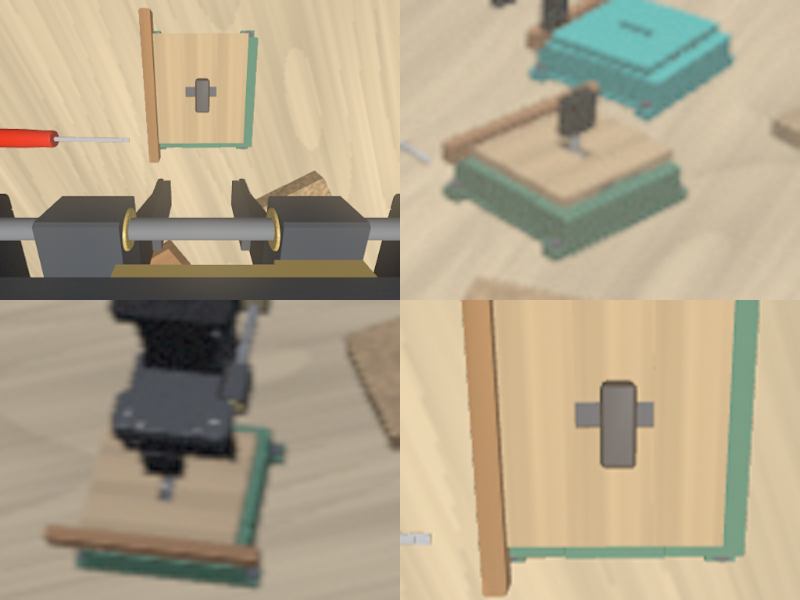

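The last picture shows the toggle standing upright across the slot and centred on it, with the gripper clear. The lift earlier stopped at bar height -9.0 mm, which is the groove ceiling. I'm handing in.

```bash
python3 -c "
from station import job,r
print(job.finish_job(), r.sense()['time_s'])"
```

```text
the job is handed in; nothing more can be done
the job is handed in; nothing more can be done
```

The toggle is standing locked in the jig and released, and I handed the job in after about 18 s of the 70 s allowed. I took it from the holder, passed its foot through the slot, pressed it down against the spring, turned it about 90° and let it rise into the groove.

**Final checks:**
- **Height:** while still gripped, the toggle stopped rising with the foot bar's centre about 9.0 mm below `slot_mid`, which is the locked height. This comes from the arm's reading, and I did not measure it again after letting go.
- **Pose:** the last pictures show it upright, lying across the slot, centred along it, with the gripper clear.
- **Forces:** the highest wrist force I read while pressing on the jig was about 9 N.
- **Bystanders:** I touched none that I know of, but I did not re-measure where they ended up.

**What went wrong or disagreed:**
- **First grasp missed:** the fingertips actually end about 15 mm short of the TCP (the tool reference point), where the text puts them 19 mm ahead. The jaws shut just above the grip without moving the toggle, and I corrected for this and gripped it on the second try.
- **First rise into the groove was blocked:** friction had carried the bar about 2 mm along the slot. I pushed down again, shifted it back and it seated.

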